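# Close the wheel-nut canister

### The arm

A 6-joint arm with a two-finger parallel gripper is mounted at the origin on a cart in front of the work surface, level with it; the furniture and walls round the work are solid. World frame = base frame: x ahead of the robot, y to its left, z up, the work surface at z = 0. Lengths are in mm, angles in degrees, forces in N, time in s.
With the tool pointing down it reaches from about 325 to 1000 mm from the base axis. Payload 5.1 kg.
Tool frame: the origin (TCP) lies between the finger pads; the fingertips stand tip_reach ahead of it and the grasp point (between the pads) lies 3 mm ahead of it (tip_reach is the distance from the TCP to the fingertips, in mm); z points along the fingers, y is the direction in which the jaws open and shut (so a half turn about z gives the same grasp; the last joint's range is limited). The gripper opens to 85 mm and grips with 20 to 120 N. Pads are 22 mm wide; open, the fingers measure 114 mm over their backs; the gripper's body (76 mm by 85 mm) begins 54 mm behind the grasp point. The pads swing forward as they close: fully open they stand 13 mm farther back than shut.
Start: joints at [-69.763, 7.093, 94.555, -0, 78.352, -4.733], TCP at [274.356, -589.249, 253.322] pointing down, gripper open.
Joint ranges: [-149.61, 149.61], [-58.7, 133.49], [1.44, 155.28], [-77.14, 257.14], [18.33, 153.61], [-166.67, 166.67]. Speed limits (degrees/s): [147.25, 147.25, 180, 180, 180, 180].

### API

Orientations are given as [roll, pitch, yaw] about the fixed x, y, z axes, in that order (R = Rz(yaw) Ry(pitch) Rx(roll)).
In Python, from rig import observe, camera, close_job, spot_in, tip_reach gives the robot as it stands.
- The arm moves only by the tool send_rows, never from a script. Its argument "motion" is a list of rows, each a list of 3 entries, a list of its own where there are three numbers: the shift along the world's x, y, z in m, then the turn, a rotation vector about the world's x, y, z in rad, then the closure, from -1 (fully open) to 1 (shut), so that 0 is half open. In form: [[[x, y, z], [ax, ay, az], claw], ...]. A call has 1 to 8 rows; each row shifts and turns the commanded pose from where the row before left it; what a row does not reach is not made up. A row lasts 1/10 s, in which the tool goes at most 50 mm and 8.59 degrees, less where a joint would pass 70% of its speed; a pose out of reach is approached as far as the arm can. A call is refused whole if a number of a shift passes 0.05 or a number of a turn 0.15, either way. A call with a gripper value outside its range is refused whole. The fingers move at their own pace and stop on an object; "squeeze" is the grip in N (left out, the last holds). Time passes only in rows, so rows that do not move let the fingers close. It gives the time, the measured TCP pose, the force and the opening at its end, in the units of the state.
- observe(): the state, without advancing time (a new reading comes with each control period).
- camera(name): name is "side" or "top" or "wrist"; returns a dict with "pixels" (384x512x3 uint8, red, green, blue), "z_map" (384x512 float32, mm along the optical axis (not along the pixel's ray), 0 where there is no reading), "mtx" (3x3 intrinsics, pixels), "position" and "orientation" of the camera in the world. Camera axes: x right, y down, z forward; pixel columns grow to the right and rows downward; lengths in mm; the calibration is good to about 2 mm. A picture is of the moment at which its call begins.
- close_job(): hands the job in, once; it reports no verdict.
Trained networks look in a picture, given as the dict that the camera call returned (one of the last four; its "shot" number tells which), for a name from the list of things; names that differ only in an ending like _2 or _b are one class to them, and where a whole thing is asked for, a point or a joint stands for the part that bears it (a point fixed in the world has none). Each returns a list of dicts, best first, with "score" (0 to 1); they miss things now and then, are a little off and sometimes report something else, mostly with a low value. They report only what shows in the picture. A call takes as long as a camera call.
- spot_in(label, picture): "position" ([x, y, z] in mm, in world coordinates, good to about 4 mm: the middle of the surface that is visible of it).
The state is a dict: "time_s": time; "q": joint angles; "qd": joint speeds; "joint_torque": joint torques, N m; "eef_pos": TCP position; "eef_rot": TCP orientation; "wrist_force": force on the tool from outside, world axes, zero at the start; "wrist_torque": the same for the moment, N m; "width": finger opening in mm.
Only numpy, scipy, OpenCV 4.12 (cv2) and the standard library are available. Lean on these libraries where they do the work, as an engineer would, in place of code of your own. Each camera call takes 0.05 s, during which the arm holds its last target. There are 200 camera calls.

### The job

The wheel-nut canister in the slanted bench cradle stands open. Take the lid that fits it - the smaller of the two knobbed lids on the worktop - set it squarely over the canister's mouth and press it down over the rubber ring until it is fully home, seated evenly all round on the rim, then let go. Leave the wide lid and the tools lying about where they are.

Things in the scene. Friction and masses are not known exactly. Their poses are not given: they have to be found in the camera images.
- cradle: dark sheet-steel bench cradle, base plate 124 x 100 x 4 mm, fixed to the worktop; it holds the canister leaning back, its mouth toward the side the cradle faces. Origin on the worktop under the centre of the canister's bottom; x points away from the mouth side (to the cradle's rear), z up. The rear of the cradle rises about 105 mm above the worktop, behind the canister
- canister: bare aluminium round canister fixed in the cradle, 98 mm tall, body 70 mm, neck (last 21 mm) 64 mm in diameter, wheel nuts inside. Origin: centre of its bottom; its z is its axis, out of the mouth, leaning 30 degrees from vertical toward the cradle's -x. A black rubber ring round the neck, 6.5 mm below the rim, grips the lid's skirt: pushing the lid over it takes 10 to 20 N
- canister_rim (a point): centre of the canister's mouth in the plane of its rim, 98 mm along the canister's z axis; same axes as the canister
- lid: the canister's lid: bare aluminium slip-over lid 76 mm in diameter (skirt 68 mm inside, 16 mm deep, lid plate 3 mm thick) with a black round knob 32 mm in diameter on top, from 19 to 52 mm above the skirt's lower edge (collar 40 mm wide over the knob's lowest 4 mm). Lies on the worktop, knob up. Origin at the centre of the skirt's lower edge; z points up through the knob
- lid_inside (a point): centre of the lid plate's underside, 16 mm above the lid's origin on its axis; it lies in the rim plane, on canister_rim, when the lid is fully home
- wide_lid: lid of the same make for another, wider pot: 98 mm in diameter, same knob. Does not fit the canister. Lies on the worktop, knob up; origin at the centre of the skirt's lower edge
- driver_red: screwdriver 195 mm long with a fluted handle 27 mm thick, lying along its own y on the front of the worktop; origin at its middle, on the worktop
- spanner_13: flat combination spanner 167 x 27 x 9 mm, lying along its own y; origin at its middle, on the worktop
- tyre_crayon: hexagonal marking crayon 85 x 14 x 12 mm, lying along its own y; origin at its middle, on the worktop

How it is judged (in metres and radians):
At the end, for the whole second after the job is handed in: the lid sits on the canister at rest, its plate within 2.5 mm of the rim and within 5 mm of centred, parallel to the rim within 0.06 rad (3.4 degrees), knob outward; released (z of lid_inside in the frame of canister_rim between -0.0025 and 0.0025 m and distance between lid_inside and canister_rim below 0.005 m and z of lid in the frame of canister_rim below -0.01 m and angle between the z axis of lid and the z axis of canister, either way round below 0.06 rad and linear speed of lid below 0.01 m/s); the robot touches nothing.
It fails at once if the wide lid is moved more than 30 mm (distance of wide_lid from where it was at the start of the episode above 0.03 m).
It fails at once if the screwdriver, the spanner or the crayon is moved more than 30 mm (distance of any of driver_red, spanner_13, tyre_crayon from where it was at the start of the episode above 0.03 m).
It also fails if it takes over 38 s, if anything falls off the work surface, if the arm or the gripper's body presses on something with over 40 N, if the wrist force passes 120 N, or if a joint passes its speed limit or range.

## Working session

There is one attempt and no reset: what is moved stays moved. The work goes in short steps, Python scripts to look and compute and a tool call to move; the robot and the scene stay as the last step left them, time stands still between calls to the robot, and variables do not carry over. Pictures are saved under pics/ and viewed, about 8 in all and at most 12, crops included, and the job is handed in when it is done.

Besides the shell and the picture viewer there is one more tool, called after "Emit:" by a JSON object that holds its "api" and its "payload", one argument or row to a line. send_rows: Moves the arm, as the interface text tells. Its arguments: {"type":"object","properties":{"motion":{"type":"array"},"squeeze":{"type":"number"}},"required":["motion"]}

```bash
mkdir -p pics; ls
cat > h.py <<'E'
import numpy as np, cv2
from scipy.spatial.transform import Rotation as Ro
from rig import *
def pose(c):
    o=np.array(c["orientation"],float)
    R=o if o.shape==(3,3) else Ro.from_euler('xyz',o,degrees=True).as_matrix()
    return R,np.array(c["position"],float)
def cloud(c):
    R,p=pose(c);z=c["z_map"].astype(float);K=np.array(c["mtx"])
    v,u=np.mgrid[:z.shape[0],:z.shape[1]]
    P=np.dstack([(u-K[0,2])/K[0,0]*z,(v-K[1,2])/K[1,1]*z,z])
    W=P@R.T+p; W[z==0]=np.nan
    return W
E
python3 - <<'E'
from h import *
s=observe();print(s);print(tip_reach)
ims=[]
for n in("top","side"):
    c=camera(n);ims.append(c["pixels"]);print(n,c["position"],c["orientation"],c["mtx"])
    np.savez(f"{n}0.npz",**{k:c[k] for k in("pixels","z_map","mtx","position","orientation")})
    for l in("lid","wide_lid","canister","cradle","canister_rim","driver_red","spanner_13","tyre_crayon"):
        try: print(l,[(np.round(d["position"]),round(d["score"],2)) for d in spot_in(l,c)][:3])
        except Exception as e: print(l,e)
    cv2.imwrite(f"pics/{n}0.png",c["pixels"][...,::-1])
E
```

```text
pics
{'time_s': 0.0, 'q': array([-6.97649103e+01,  7.13402740e+00,  9.46360872e+01,  1.21482387e-03,
        7.83503402e+01, -4.73174135e+00]), 'qd': array([-0.0195834 , -0.01863224,  0.02201394, -0.00104246, -0.03616564,
        0.00751217]), 'joint_torque': array([ 4.87509715e-04, -4.23607457e+01, -3.65452588e+01,  1.68273885e-05,
        6.92033325e-03, -2.42629255e-06]), 'eef_pos': array([ 274.14952941, -588.72532634,  252.02626847]), 'eef_rot': array([-1.79880054e+02, -1.11216090e-02,  2.49665728e+01]), 'wrist_force': array([0.05130534, 1.02282892, 0.35749267]), 'wrist_torque': array([ 0.00231676, -0.01267252, -0.03786112]), 'width': 85.45037066135254}
22.0
top [355.17063829 165.48482466 941.41307514] [-170.99617725    1.05618359  -88.72733426] [[352.63408268   0.         259.65130357]
 [  0.         352.63408268 186.48853953]
 [  0.           0.           1.        ]]
lid [(array([458.,  52.,  17.]), 0.61)]
wide_lid [(array([480., 415.,  22.]), 0.61), (array([523., 223.,  83.]), 0.36)]
canister [(array([528., 222.,  84.]), 0.73)]
cradle [(array([544., 240.,  57.]), 0.72)]
canis
[... 181 characters left out ...]
02416499  625.35187888] [-122.70199695    1.35087266  174.96693995] [[417.20624275   0.         255.51733725]
 [  0.         417.20624275 194.01062507]
 [  0.           0.           1.        ]]
lid [(array([457.,  63.,  19.]), 0.87)]
wide_lid [(array([487., 437.,  12.]), 0.74), (array([457.,  64.,  16.]), 0.39)]
canister [(array([521., 244.,  93.]), 0.67), (array([487., 436.,  16.]), 0.23)]
cradle [(array([548., 255.,  59.]), 0.8), (array([458.,  62.,  17.]), 0.37)]
canister_rim [(array([524., 249.,  91.]), 0.61)]
driver_red [(array([420., 269.,  22.]), 0.85), (array([550., 261.,  57.]), 0.59)]
spanner_13 [(array([ 432., -121.,    7.]), 0.67)]
tyre_crayon [(array([569., 452.,  17.]), 0.47)]
```

View pics/top0.png

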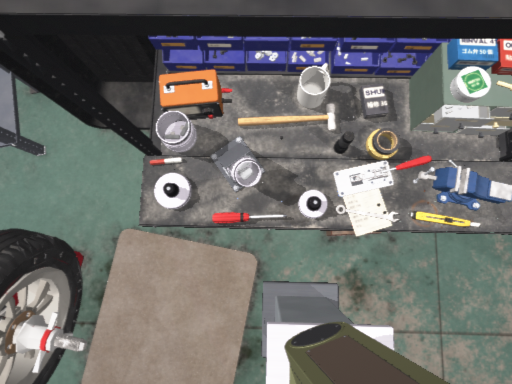

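View pics/side0.png

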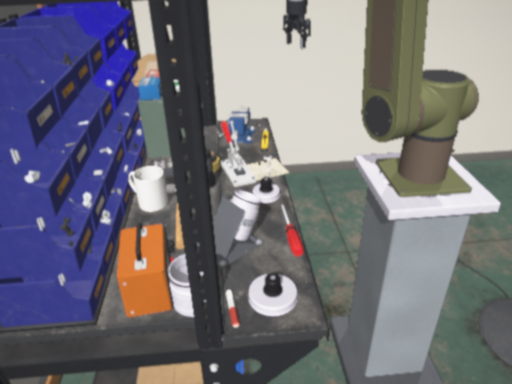

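Top: small lid's knob at (313,204), wide lid (172,190), canister mouth (247,172) leaning toward the robot and right, driver (250,217). Side: same layout; the small lid is at (265,188), partly behind the canister. I'll move towards the lid and look with the wrist camera.

Emit:
{"api": "send_rows", "payload": {
  "motion": [
    [[0.0105, 0.0464, 0], [0, 0, 0], -1],
    [[0.0105, 0.0464, 0], [0, 0, 0], -1],
    [[0.0105, 0.0464, 0], [0, 0, 0], -1],
    [[0.0105, 0.0464, 0], [0, 0, 0], -1],
    [[0.0105, 0.0464, 0], [0, 0, 0], -1],
    [[0.0105, 0.0464, 0], [0, 0, 0], -1],
    [[0.0105, 0.0464, 0], [0, 0, 0], -1]
  ]
}}

```text
time_s: 1.6
eef_pos: [347.9, -262.7, 253.5]
eef_rot: [180.0, -0.0, 24.9]
wrist_force: [0.7, 0.9, 0.3]
width: 85.6
```

Emit:
{"api": "send_rows", "payload": {
  "motion": [
    [[0.0105, 0.0464, 0], [0, 0, 0], -1],
    [[0.0105, 0.0464, 0], [0, 0, 0], -1],
    [[0.0105, 0.0464, 0], [0, 0, 0], -1],
    [[0.0105, 0.0464, 0], [0, 0, 0], -1],
    [[0.0105, 0.0464, 0], [0, 0, 0], -1],
    [[0.0105, 0.0464, 0], [0, 0, 0], -1],
    [[0.0105, 0.0464, 0], [0, 0, 0], -1]
  ]
}}

```text
time_s: 2.3
eef_pos: [421.4, 62.4, 253.8]
eef_rot: [180.0, -0.1, 25.0]
wrist_force: [0.2, 0.1, 0.5]
width: 85.7
```

Run:
```python
from h import *
s=observe();print(s["time_s"],s["eef_pos"],s["eef_rot"],s["q"])
c=camera("wrist");print(c["position"],c["orientation"],c["mtx"])
np.savez("w1.npz",**{k:c[k] for k in("pixels","z_map","mtx","position","orientation")})
for l in("lid","wide_lid","canister","canister_rim"): print(l,[(np.round(d["position"]),round(d["score"],2)) for d in spot_in(l,c)][:3])
cv2.imwrite("pics/w1.png",c["pixels"][...,::-1])
# canister from top cam
t=dict(np.load("top0.npz"));W=cloud(t)
for nm,T in(("top",t),("side",dict(np.load("side0.npz")))):
    W=cloud(T); px=T["pixels"].astype(int)
    tab=W[(abs(W[...,2])<12)&(W[...,0]>400)&(W[...,0]<520)&(abs(W[...,1])<300)]
    print(nm,"table z",np.nanmedian(tab[:,2]))
    m=(np.hypot(W[...,0]-458,W[...,1]-60)<60)&(W[...,2]>35)
    print("knob",m.sum(),W[m].mean(0),W[m].max(0))
    m=(np.hypot(W[...,0]-458,W[...,1]-60)<60)&(W[...,2]>9)
    print("lid",m.sum(),np.nanmin(W[m],0),np.nanmax(W[m],0))
```

```text
2.3 [421.39556495  62.38986318 253.84950514] [ 1.79952004e+02 -8.68271802e-02  2.49818314e+01] [ 1.19871662e+00 -2.31853084e+01  1.21604849e+02 -9.00371563e-03
  8.14816502e+01  6.62182476e+01]
[495.80339963  96.85896611 373.96462665] [ 1.61440949e+02  9.76740023e-03 -6.49272006e+01] [[269.99675444   0.         252.48346656]
 [  0.         269.99675444 188.73440252]
 [  0.           0.           1.        ]]
lid [(array([460.,  48.,  20.]), 0.97), (array([523., 213.,  72.]), 0.16)]
wide_lid [(array([466., 381.,  16.]), 0.81), (array([440., -96.,   8.]), 0.4)]
canister [(array([512., 219.,  71.]), 0.79)]
canister_rim [(array([512., 221.,  72.]), 0.73)]
top table z -0.1279150957211641
knob 133 [458.47403784  45.99018202  49.82665441] [474.87479859  60.72515511  54.60389091]
lid 617 [422.97351114  10.43451157  10.49066411] [495.34692406  81.49215385  54.60389091]
side table z -0.6739219215604635
knob 107 [459.171501    52.42583106  46.28296617] [474.38180007  63.30322101  54.07399731]
lid 423 [422.24067208  13.47493592   9.43315822] [494.15027087  86.57901218  54.07399731]
```

View pics/w1.png

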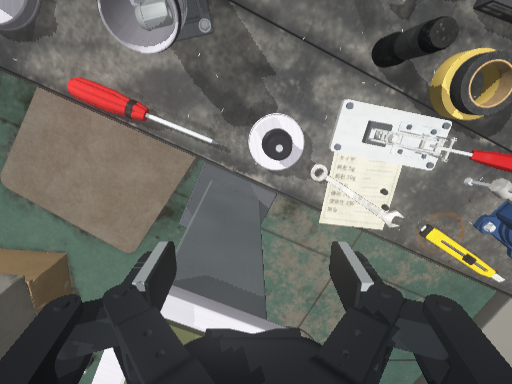

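The wrist view shows the small lid's knob at (280,147), the driver (110,100), and the canister mouth clipped at the top (150,15). I'll step left so the canister is framed and measure both lid and canister.

Emit:
{"api": "send_rows", "payload": {
  "motion": [
    [[0.008, 0.035, 0], [0, 0, 0], -1],
    [[0.008, 0.035, 0], [0, 0, 0], -1],
    [[0.008, 0.035, 0], [0, 0, 0], -1],
    [[0.008, 0.035, 0], [0, 0, 0], -1],
    [[0, 0, 0], [0, 0, 0], -1]
  ]
}}

```text
time_s: 3.05
eef_pos: [454.2, 201.3, 253.3]
eef_rot: [-180.0, -0.0, 25.0]
wrist_force: [-0.3, -0.7, -0.3]
width: 85.4
```

Run:
```python
from h import *
s=observe();print(s["time_s"],s["eef_pos"],s["eef_rot"])
c=camera("wrist")
np.savez("w2.npz",**{k:c[k] for k in("pixels","z_map","mtx","position","orientation")})
for l in("lid","canister","canister_rim","cradle"): print(l,[(np.round(d["position"]),round(d["score"],2)) for d in spot_in(l,c)][:3])
cv2.imwrite("pics/w2.png",cv2.resize(c["pixels"][...,::-1],(768,576),interpolation=cv2.INTER_CUBIC))
for f in("w1","w2"):
    W=cloud(dict(np.load(f+".npz")))
    m=(np.hypot(W[...,0]-458,W[...,1]-48)<60)&(W[...,2]>40);print(f,"knob",m.sum(),W[m].mean(0),np.percentile(W[m],[1,99],axis=0))
    m=(np.hypot(W[...,0]-458,W[...,1]-48)<60)&(W[...,2]>12)&(W[...,2]<24);print("plate",m.sum(),np.percentile(W[m],[1,99],axis=0).round(1),np.median(W[m][:,2]))
    t=W[(abs(W[...,2])<12)&(np.hypot(W[...,0]-458,W[...,1]-48)<90)];print("table",np.median(t[:,2]))
```

```text
3.05 [454.2294552  201.27403364 253.34614077] [-1.79963262e+02 -1.56899727e-02  2.49881248e+01]
lid [(array([461.,  54.,  22.]), 0.55)]
canister []
canister_rim [(array([525., 221.,  89.]), 0.96), (array([423., 257.,  22.]), 0.66)]
cradle [(array([554., 239.,  74.]), 0.94)]
w1 knob 24998 [443.3226555   41.74346873 302.22715424] [[423.76054614  -0.70054116  50.86311394]
 [463.31062159  96.06437761 328.56988894]]
plate 1822 [[424.2  10.4  15.8]
 [493.1  79.4  23.2]] 18.309997185277126
table -0.5856903849666821
w2 knob 496 [459.78953852  47.75733185  49.75487965] [[444.04463286  31.13664055  40.82089658]
 [474.14254218  60.50885706  53.03788009]]
plate 1360 [[424.6  11.9  13. ]
 [493.9  80.5  23.4]] 18.159114143070525
table -0.6609924580981215
```

View pics/w2.png

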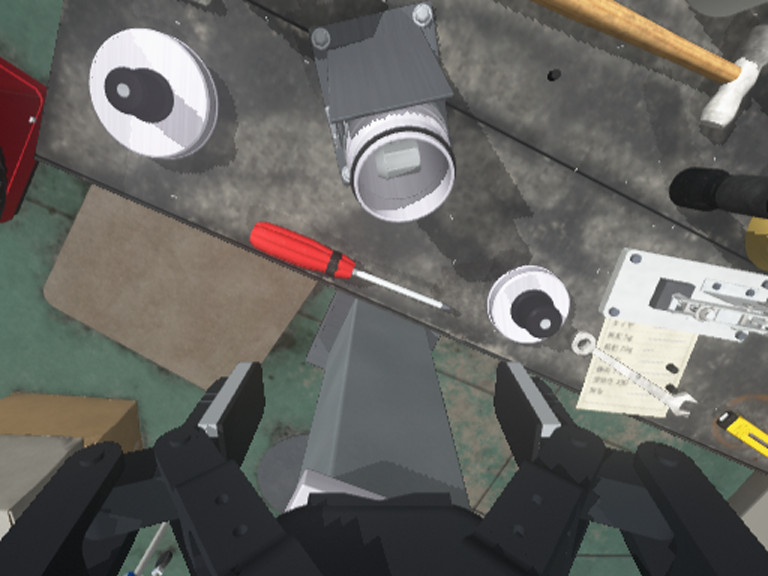

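Wrist 2: canister mouth at (403,172), its sheet cradle behind at (380,60), small lid (530,302), wide lid (150,92), driver (350,265). Now I'll fit the canister and lid to the depth data.

```bash
cat > fit.py <<'E'
from h import *
from scipy.optimize import least_squares
segs=[((0,30.5),(0,32)),((0,32),(-21,32)),((-21,35),(-75,35)),((0,30.5),(-60,30.5))]
def sd(h,r):
    D=[]
    for a,b in segs:
        a=np.array(a,float);b=np.array(b,float);d=b-a
        t=np.clip(((h-a[0])*d[0]+(r-a[1])*d[1])/(d@d),0,1)
        D.append(np.hypot(h-a[0]-t*d[0],r-a[1]-t*d[1]))
    return np.min(D,0)
def axis(yaw,tilt): return np.array([-np.sin(tilt)*np.cos(yaw),-np.sin(tilt)*np.sin(yaw),np.cos(tilt)])
def hr(P,p):
    a=axis(p[3],p[4]);d=P-p[:3];h=d@a
    return h,np.linalg.norm(d-np.outer(h,a),axis=1)
def fitcan(W,p0,free=True):
    p=np.array(p0,float)
    A=W.reshape(-1,3);A=A[np.isfinite(A).all(1)]
    for k in range(4):
        h,r=hr(A,p);g=(12,8,6,5)[k]
        P=A[(h>-55)&(h<g)&(r<35+g)&(sd(h,r)<g)]
        f=lambda q:sd(*hr(P,np.r_[q,p[4:]] if not free else q))
        s=least_squares(f,p if free else p[:4],loss="soft_l1",f_scale=1.)
        p=s.x if free else np.r_[s.x,p[4:]]
    return p,np.median(np.abs(s.fun)),len(P)
E
python3 - <<'E'
from fit import *
for f in("w2","top0","w1"):
    W=cloud(dict(np.load(f+".npz")))
    for fr in(True,False):
        p,e,n=fitcan(W,[518,215,95,np.radians(45),np.radians(30)],fr)
        print(f,fr,p[:3].round(1),np.degrees(p[3:]).round(1),e.round(2),n)
    m=(np.hypot(W[...,0]-459,W[...,1]-46)<60)&(W[...,2]>8)&(W[...,2]<24)
    u=m.astype(np.uint8);P=W[m]
    H=cv2.convexHull(P[:,:2].astype(np.float32))
    print("lid",cv2.minEnclosingCircle(H),cv2.fitEllipse(H)[:2])
E
```

```text
w2 True [515.9 212.2 112.6] [38.2 35.1] 0.71 4552
w2 False [518.2 214.2 111.8] [37.6 30. ] 0.82 4526
lid ((458.2314758300781, 44.972286224365234), 37.40388488769531) ((458.7793273925781, 45.005210876464844), (72.82938385009766, 73.46676635742188))
top0 True [516.3 212.  114.1] [40.2 35.4] 0.78 532
top0 False [518.6 214.1 113.3] [38.5 30. ] 0.94 523
lid ((459.1716613769531, 44.930545806884766), 36.77114486694336) ((458.992919921875, 45.27330780029297), (72.41952514648438, 72.80316162109375))
w1 True [517.3 211.7 112.6] [44.7 26.2] 0.57 2158
w1 False [517.7 212.4 112.1] [34.3 30. ] 0.43 2303
lid ((458.1936950683594, 44.587646484375), 36.81702423095703) ((458.36004638671875, 44.629249572753906), (72.9970474243164, 73.26160430908203))
```

Emit:
{"api": "send_rows", "payload": {
  "motion": [
    [[0.001, -0.039, -0.02], [0, 0, 0.113], -1],
    [[0.001, -0.039, -0.02], [0, 0, 0.113], -1],
    [[0.001, -0.039, -0.02], [0, 0, 0], -1],
    [[0.001, -0.039, -0.02], [0, 0, 0], -1],
    [[0, 0, -0.03], [0, 0, 0], -1],
    [[0, 0, -0.03], [0, 0, 0], -1],
    [[0, 0, 0], [0, 0, 0], -1]
  ]
}}

```text
time_s: 4.0
eef_pos: [453.7, 42.9, 109.1]
eef_rot: [-179.7, 0.4, 37.7]
wrist_force: [-0.3, -0.3, -0.2]
width: 85.4
```

Run:
```python
from fit import *
s=observe();print(s["time_s"],s["eef_pos"],s["eef_rot"],s["q"])
c=camera("wrist")
np.savez("w3.npz",**{k:c[k] for k in("pixels","z_map","mtx","position","orientation")})
cv2.imwrite("pics/w3.png",c["pixels"][...,::-1])
W=cloud(c)
m=(np.hypot(W[...,0]-459,W[...,1]-46)<60)&(W[...,2]>8)&(W[...,2]<24)
H=cv2.convexHull(W[m][:,:2].astype(np.float32));print(cv2.minEnclosingCircle(H),cv2.fitEllipse(H)[:2])
m=(np.hypot(W[...,0]-459,W[...,1]-46)<25)&(W[...,2]>26)&(W[...,2]<56)
H=cv2.convexHull(W[m][:,:2].astype(np.float32));print("knob",cv2.minEnclosingCircle(H),cv2.fitEllipse(H)[:2])
# cradle rear sheet
for f in("w2","top0"):
    W=cloud(dict(np.load(f+".npz")));A=W.reshape(-1,3)
    p=np.array([518,214,112,np.radians(38),np.radians(30)])
    h,r=hr(A,p);xr=(A[:,0]-518)*np.cos(p[3])+(A[:,1]-214)*np.sin(p[3])
    yr=-(A[:,0]-518)*np.sin(p[3])+(A[:,1]-214)*np.cos(p[3])
    m=(A[:,2]>15)&(A[:,2]<120)&(xr>20)&(xr<130)&(abs(yr)<60)&(r>38)
    P=A[m]
    for _ in range(6):
        q=P.mean(0);n=np.linalg.svd(P-q,full_matrices=False)[2][2];n*=np.sign(n[2]);d=abs((P-q)@n);P=P[d<max(1.5,np.percentile(d,80))]
        
    print(f,len(P),q.round(1),n.round(3),"yaw",np.degrees(np.arctan2(n[1],n[0])),"tilt",np.degrees(np.arccos(n[2])))
```

```text
4.0 [453.70431124  42.88068266 109.12744622] [-179.6903571     0.39313657   37.74774192] [-1.35105038e+00 -9.93769822e+00  1.25864574e+02 -8.44780553e-03
  6.45734994e+01  5.09059304e+01]
((458.29010009765625, 44.565731048583984), 36.79867935180664) ((458.4220886230469, 44.54447937011719), (72.9964370727539, 73.27288055419922))
knob ((458.5212707519531, 44.61162567138672), 16.126527786254883) ((458.6024169921875, 44.67166519165039), (31.63226318359375, 31.762041091918945))
w2 2079 [576.8 249.5  66.6] [0.693 0.516 0.503] yaw 36.66381537062989 tilt 59.8285980149791
top0 274 [577.3 250.6  66.9] [0.695 0.513 0.503] yaw 36.41189375688021 tilt 59.79283671444651
```

View pics/w3.png

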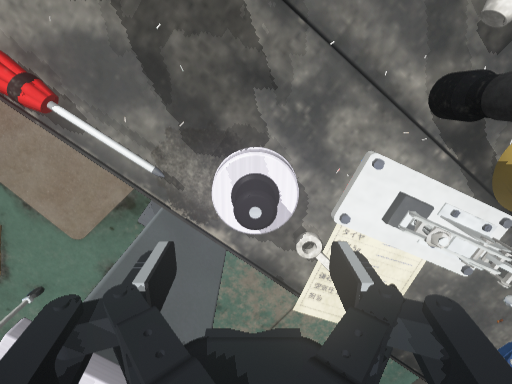

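Wrist 3: lid knob at (255,205), centred between the jaws in y. The cradle sheet gives a yaw of 36.5° with a 30° tilt, which agrees with the spec. Next I'll align and descend.

Emit:
{"api": "send_rows", "payload": {
  "motion": [
    [[0.0048, 0.0017, -0.02], [0, 0, 0], -1],
    [[0, 0, -0.02], [0, 0, 0], -1],
    [[0, 0, -0.02], [0, 0, 0], -1],
    [[0, 0, 0], [0, 0, 0], -1]
  ]
}}

```text
time_s: 4.45
eef_pos: [461.4, 45.9, 52.9]
eef_rot: [-179.9, 0.1, 37.9]
wrist_force: [-0.6, 0.6, -0.1]
width: 85.4
```

Emit:
{"api": "send_rows", "payload": {
  "motion": [
    [[0, 0, 0], [0, 0, 0], -1],
    [[0, 0, 0], [0, 0, 0], -1]
  ]
}}

```text
time_s: 4.65
eef_pos: [463.8, 46.0, 55.6]
eef_rot: [179.9, -0.2, 37.9]
wrist_force: [-0.3, 0.4, 0.7]
width: 85.6
```

Run:
```python
from fit import *
for _ in range(4):
    s=observe();print(s["time_s"],s["eef_pos"],s["eef_rot"])
    c=camera("wrist")
segs.pop()  # no inner wall
for f in("w2","top0","w1","side0"):
    A=cloud(dict(np.load(f+".npz"))).reshape(-1,3);A=A[np.isfinite(A).all(1)]
    p=np.array([518,214,112,np.radians(36.5),np.radians(30)])
    for k in range(5):
        h,r=hr(A,p);g=(10,7,5,4,3)[k];P=A[(h>-55)&(h<g)&(r<35+g)&(sd(h,r)<g)]
        so=least_squares(lambda q:sd(*hr(P,np.r_[q,p[3:]])),p[:3],loss="soft_l1",f_scale=.7);p[:3]=so.x
    print(f,p[:3].round(1),np.median(so.fun).round(2),len(P))
```

```text
4.65 [463.76852017  45.99627627  55.56109822] [ 1.79862486e+02 -1.66931975e-01  3.79209223e+01]
4.7 [463.6547733   46.02747093  55.40780852] [ 1.79871244e+02 -1.61075644e-01  3.79192593e+01]
4.75 [463.43929493  46.02047896  55.13908665] [ 1.79884323e+02 -1.42302784e-01  3.79205868e+01]
4.8 [463.20515539  46.05206565  54.80595407] [ 1.79903735e+02 -1.19558230e-01  3.79208878e+01]
w2 [518.1 214.2 110.6] 1.14 4145
top0 [519.  214.5 110.9] 1.14 471
w1 [518.6 212.2 111.2] 0.51 2242
side0 [518.  214.4 109.6] 1.24 608
```

Emit:
{"api": "send_rows", "payload": {
  "motion": [
    [[-0.0036, -0.0014, -0.0053], [0, 0, 0], -1],
    [[0, 0, 0], [0, 0, 0], -1],
    [[0, 0, 0], [0, 0, 0], -1],
    [[0, 0, 0], [0, 0, 0], -1],
    [[0, 0, 0], [0, 0, 0], -1],
    [[0, 0, 0], [0, 0, 0], -1]
  ]
}}

```text
time_s: 5.45
eef_pos: [458.7, 44.6, 48.1]
eef_rot: [180.0, -0.0, 37.9]
wrist_force: [0.3, 0.2, -0.4]
width: 85.3
```

Run:
```python
from h import *
for _ in range(4):
    s=observe();print(s["time_s"],s["eef_pos"],s["eef_rot"],s["wrist_force"])
    c=camera("wrist")
cv2.imwrite("pics/w4.png",c["pixels"][...,::-1])
```

```text
5.45 [458.67020231  44.64997364  48.09317432] [ 1.79995781e+02 -6.85066278e-03  3.79161195e+01] [ 0.25663725  0.19219297 -0.35269742]
5.5 [458.64491576  44.63893209  48.07292083] [ 1.79995288e+02 -6.42547339e-03  3.79170758e+01] [ 0.85031382 -0.3160715  -0.15475042]
5.55 [458.64235087  44.65917     48.08764481] [ 1.79996880e+02 -6.22202501e-03  3.79136677e+01] [-0.48804464 -0.10790194  0.53805837]
5.6 [458.60845097  44.65894589  48.05116916] [-1.79999192e+02 -2.55316028e-03  3.79179963e+01] [ 0.10890876  0.4686266  -0.28822354]
```

View pics/w4.png

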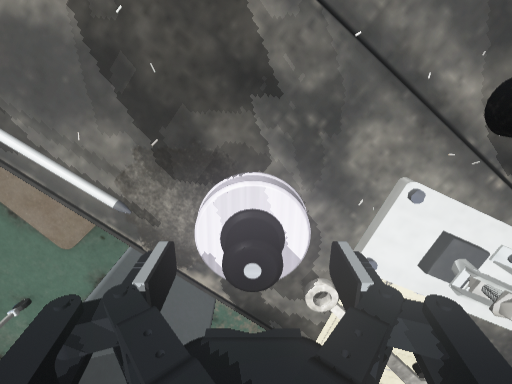

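Wrist 4: the knob (252,250) is centred between the fingers (155..345), and the spanner ring is clear below the right finger. Closing now.

Emit:
{"api": "send_rows", "payload": {
  "motion": [
    [[0, 0, 0], [0, 0, 0], 1],
    [[0, 0, 0], [0, 0, 0], 1],
    [[0, 0, 0], [0, 0, 0], 1],
    [[0, 0, 0], [0, 0, 0], 1],
    [[0, 0, 0], [0, 0, 0], 1],
    [[0, 0, 0], [0, 0, 0], 1],
    [[0, 0, 0], [0, 0, 0], 1],
    [[0, 0, 0], [0, 0, 0], 1]
  ],
  "squeeze": 90
}}

```text
time_s: 6.45
eef_pos: [459.0, 44.7, 48.5]
eef_rot: [180.0, -0.0, 37.9]
wrist_force: [1.0, -0.5, 4.6]
width: 29.5
```

Emit:
{"api": "send_rows", "payload": {
  "motion": [
    [[0, 0, 0.02], [0, 0, 0], 1],
    [[0, 0, 0.04], [0, 0, -0.025], 1],
    [[0, 0, 0.04], [0.0779, -0.1052, 0], 1],
    [[0, 0.02, 0.039], [0.0779, -0.1052, 0], 1],
    [[0.006, 0.03, 0], [0.0779, -0.1052, 0], 1],
    [[0.006, 0.035, 0], [0.0778, -0.1053, 0], 1],
    [[0.006, 0.035, 0], [0, 0, 0], 1],
    [[0.006, 0.023, 0], [0, 0, 0], 1]
  ]
}}

```text
time_s: 7.25
eef_pos: [480.8, 188.6, 185.1]
eef_rot: [-179.9, -29.9, 36.5]
wrist_force: [-0.3, -0.7, -0.5]
width: 29.3
```

Emit:
{"api": "send_rows", "payload": {
  "motion": [
    [[0, 0, 0], [0, 0, 0], 1],
    [[0, 0, 0], [0, 0, 0], 1],
    [[0, 0, 0], [0, 0, 0], 1],
    [[0, 0, 0], [0, 0, 0], 1],
    [[0, 0, 0], [0, 0, 0], 1],
    [[0, 0, 0], [0, 0, 0], 1]
  ]
}}

```text
time_s: 7.85
eef_pos: [482.7, 187.1, 187.1]
eef_rot: [-180.0, -30.0, 36.4]
wrist_force: [0.1, 0.0, -1.1]
width: 29.7
```

Run:
```python
from fit import *
s=observe();print(s["time_s"],s["eef_pos"],s["eef_rot"],s["wrist_force"],s["width"],s["q"])
print(axis(np.radians(36.5),np.radians(30)),-Ro.from_euler('xyz',s["eef_rot"],degrees=True).as_matrix()[:,2])
for n in("wrist","top","side"):
    c=camera(n);np.savez(n+"5.npz",**{k:c[k] for k in("pixels","z_map","mtx","position","orientation")})
    if n=="wrist": cv2.imwrite("pics/w5.png",c["pixels"][...,::-1])
    if n=="side": cv2.imwrite("pics/s5.png",cv2.resize(c["pixels"][120:280,150:350,::-1],(800,640)[:2] and (750,600),interpolation=cv2.INTER_CUBIC))
```

```text
7.85 [482.65801547 187.13802985 187.05810108] [-179.9953485   -30.00555367   36.43412568] [ 0.14695321  0.03312243 -1.14006744] 29.67950280547433 [  8.60729873 -22.79498537 131.18754714  18.89541194  46.14260091
  52.09285389]
[-0.40192843 -0.29741139  0.8660254 ] [-0.40228942 -0.29706426  0.86597693]
```

View pics/w5.png

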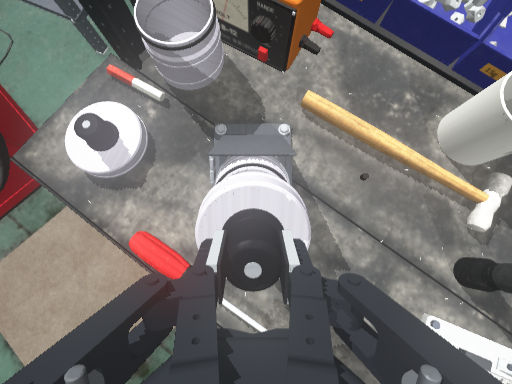

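View pics/s5.png

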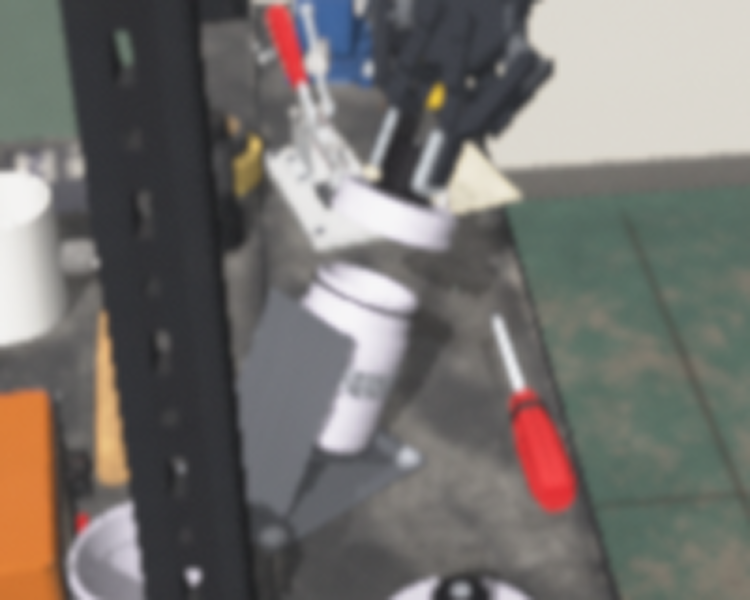

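Wrist 5: lid held square (250,230) with the canister behind it and no contact. Side crop: the lid hovers over the mouth and is parallel to the rim. I'll fit the offset between lid and canister in each camera.

Run:
```python
from fit import *
import fit
ya,ti=np.radians(36.5),np.radians(30)
a=axis(ya,ti);xc=np.array([np.cos(ti)*np.cos(ya),np.cos(ti)*np.sin(ya),np.sin(ti)]);yc=np.cross(a,xc)
TCP=np.array([482.7,187.1+.3,187.1]);L0=TCP-32*a   # expected lid_inside
can=[((0,31),(0,32)),((0,32),(-21,32)),((-21,32),(-21,35)),((-21,35),(-75,35)),((0,31),(-40,31))]
lid=[((3,20),(3,38)),((3,38),(-16,38)),((7,16),(7,20)),((3,20),(7,20))]
def f(A,p0,sg,lo,hi,rm,steps,fixh=False):
    fit.segs=sg;p=np.r_[p0,ya,ti]
    for g in steps:
        h,r=hr(A,p);P=A[(h>lo-g)&(h<hi+g)&(r<rm+g)&(sd(h,r)<g)]
        s=least_squares(lambda q:sd(*hr(P,np.r_[q,ya,ti])),p[:3],loss="soft_l1",f_scale=.6);p[:3]=s.x
    return p[:3],np.median(s.fun),len(P)
res=[]
for n in("wrist5","top5","side5","w2","w1","top0","side0"):
    A=cloud(dict(np.load(n+".npz"))).reshape(-1,3);A=A[np.isfinite(A).all(1)]
    cp,ce,cn=f(A,[518.3,214.2,110.7],can,-60,0,35,(8,6,4,3))
    d=cp-[518.3,214.2,110.7];print(n,"can",cp.round(1),"xyz_c",np.round([d@xc,d@yc,d@a],1),ce.round(2),cn)
    if n[-1]=="5":
        lp,le,ln=f(A,L0,lid,-16,7,38,(6,4,3))
        e=lp-L0;r=cp-lp;print("   lid",lp.round(1),"err",np.round([e@xc,e@yc,e@a],1),le.round(2),ln,"lid->can",np.round([r@xc,r@yc,r@a],1))
r=np.array([518.3,214.2,110.7])-L0;print("nominal",np.round([r@xc,r@yc,r@a],1),xc,yc,a)
```

```text
wrist5 can [517.8 214.8 111.8] xyz_c [0.5 0.8 0.9] 1.24 1409
   lid [494.6 195.8 157.4] err [-2.3 -0.3 -1. ] 0.43 5408 lid->can [  3.1   1.5 -54.5]
top5 can [520.  215.2 112. ] xyz_c [ 2.4 -0.2  0.1] 1.11 262
   lid [496.  196.  157.5] err [-1.1 -1.  -1.5] 0.66 440 lid->can [  3.9   1.2 -54.8]
side5 can [517.6 214.3 111.3] xyz_c [-0.1  0.5  0.7] 0.86 685
   lid [495.5 195.7 157.4] err [-1.7 -0.9 -1.4] 0.73 395 lid->can [  1.9   1.8 -54.3]
w2 can [517.9 214.1 111.9] xyz_c [0.3 0.1 1.2] 0.75 4338
w1 can [518.  211.9 112. ] xyz_c [-0.7 -1.7  2. ] 0.38 2406
top0 can [518.  213.9 113.6] xyz_c [ 1.1 -0.1  2.7] 0.77 502
side0 can [518.2 214.8 111.2] xyz_c [0.4 0.5 0.3] 1.06 688
nominal [  0.4   0.4 -56.4] [0.69616046 0.51513164 0.5       ] [-5.94822787e-01  8.03856861e-01  2.77555756e-17] [-0.40192843 -0.29741139  0.8660254 ]
```

Run:
```python
from fit import *
ya,ti=np.radians(36.5),np.radians(30)
a=axis(ya,ti)
c0=dict(np.load("wrist5.npz"));A=cloud(c0).reshape(-1,3);A=A[np.isfinite(A).all(1)]
p=np.array([495,195.8,157.4,ya,ti]);h,r=hr(A,p)
P=A[(abs(h-3)<3)&(r>22)&(r<37)]
for _ in range(5):
    q=P.mean(0);n=np.linalg.svd(P-q,full_matrices=False)[2][2];n*=np.sign(n[2]);d=abs((P-q)@n);P=P[d<1.2]
print(len(P),"plate yaw",np.degrees(np.arctan2(-n[1],-n[0])),"tilt",np.degrees(np.arccos(n[2])),"angle",np.degrees(np.arccos(n@a)))
# knob axis
P=A[(h>9)&(h<38)&(r<22)];print("knob pts",len(P))
# canister rim/ring tilt & body: fit outer cylinder with w2, print residual hist in h,r
A=cloud(dict(np.load("w2.npz"))).reshape(-1,3);A=A[np.isfinite(A).all(1)]
p=np.array([517.9,214.1,111.5,ya,ti]);h,r=hr(A,p);xc=np.array([np.cos(ti)*np.cos(ya),np.cos(ti)*np.sin(ya),np.sin(ti)]);yc=np.cross(a,xc)
m=(h>-6)&(h<8)&(r<40)&(r>22)
ph=np.degrees(np.arctan2((A-p[:3])@yc,(A-p[:3])@xc))
# rim: topmost points per sector
for s in range(-180,180,30):
    k=m&(ph>=s)&(ph<s+30);
    if k.sum()>8:
        t=np.percentile(h[k],95);kk=k&(h>t-1.5)
        print(s+15,k.sum(),"htop",t.round(1),"r of top",np.percentile(r[kk],[5,50,95]).round(1))
```

```text
3203 plate yaw 36.668352799158704 tilt 29.965891762941933 angle 0.09078396032724058
knob pts 3935
-165 90 htop 0.3 r of top [31.7 32.6 33.9]
-135 77 htop 0.3 r of top [31.3 32.5 33.6]
-105 68 htop 0.7 r of top [29.9 31.3 32.7]
-75 87 htop 0.5 r of top [29.  30.3 31.6]
-45 112 htop 0.7 r of top [28.  29.5 30.5]
-15 142 htop 0.3 r of top [27.  28.5 29.6]
15 133 htop 0.5 r of top [27.4 28.4 29.7]
45 121 htop 0.4 r of top [27.8 29.1 30.1]
75 80 htop 0.7 r of top [28.7 29.9 31.1]
105 62 htop 0.7 r of top [29.7 30.8 32. ]
135 70 htop 0.6 r of top [30.7 31.9 33.2]
165 85 htop 0.4 r of top [31.5 32.4 33.9]
```

Run:
```python
from fit import *
ya,ti=np.radians(36.5),np.radians(30)
a=axis(ya,ti);xc=np.array([np.cos(ti)*np.cos(ya),np.cos(ti)*np.sin(ya),np.sin(ti)]);yc=np.cross(a,xc)
def circ(P,c):
    X=np.c_[(P-c)@xc,(P-c)@yc];ph=np.degrees(np.arctan2(X[:,1],X[:,0]));r=np.hypot(*X.T);return X,ph,r
def fitc(X):
    s=least_squares(lambda q:np.hypot(X[:,0]-q[0],X[:,1]-q[1])-q[2],[0,0,34],loss="soft_l1");return s.x
for n in("wrist5","top5"):
    A=cloud(dict(np.load(n+".npz"))).reshape(-1,3);A=A[np.isfinite(A).all(1)]
    c=np.array([494.6,195.8,157.4]);h=(A-c)@a
    X,ph,r=circ(A,c);k=(h>1)&(h<5)&(r<44)&(r>20);print(n,"plate h",np.median(h[k]),k.sum())
    E=[]
    for s in range(-180,180,15):
        kk=k&(ph>=s)&(ph<s+15)
        if kk.sum()>6: E.append((s+7,np.percentile(r[kk],97)))
    E=np.array(E);print(np.round(E[:,1],1),E[:,0]);
    an=np.radians(E[:,0]);print("edge circle",fitc(np.c_[E[:,1]*np.cos(an),E[:,1]*np.sin(an)]).round(2))
    kn=(h>34)&(h<39)&(r<22);print("knob top",kn.sum(),X[kn].mean(0).round(2),np.median(h[kn]).round(2),(np.percentile(X[kn],2,axis=0)+np.percentile(X[kn],98,axis=0)).round(2)/2)
c=np.array([516.3,212.9,110.8])
for n in("w2","top0","wrist5"):
    A=cloud(dict(np.load(n+".npz"))).reshape(-1,3);A=A[np.isfinite(A).all(1)]
    X,ph,r=circ(A,c);h=(A-c)@a;k=(abs(h)<1.5)&(r>27)&(r<36)
    print(n,"rim",k.sum(),fitc(X[k]).round(2),np.median(h[k]).round(2))
```

```text
wrist5 plate h 2.965856313970256 3872
[36.2 36.2 36.4 36.8 37.3 37.3 37.6 37.5 37.3 37.2 36.8 36.4 36.2 36.1] [-98. -83. -68. -53. -38. -23.  -8.   7.  22.  37.  52.  67.  82.  97.]
edge circle [ 1.3  -0.04 36.13]
knob top 2418 [ 3.18 -0.03] 35.96 [ 2.27 -0.03]
top5 plate h 2.5615593639207166 251
[36.1 37.  36.4 37.7 37.8 38.6 38.9 38.  37.1 37.7 35.3 34.7 35.5] [-83. -68. -53. -38. -23.  -8.   7.  22.  37.  52.  67.  82.  97.]
edge circle [ 2.89 -0.27 35.4 ]
knob top 80 [ 6.85 -0.59] 35.4 [ 6.825 -1.295]
w2 rim 486 [-0.04 -0.22 30.62] -0.54
top0 rim 50 [ 1.13 -0.54 30.79] -0.57
wrist5 rim 146 [-3.63 -0.17 34.  ] -0.32
```

Emit:
{"api": "send_rows", "payload": {
  "motion": [
    [[0.0033, 0.0031, -0.0101], [0, 0, 0], 1],
    [[0.0044, 0.0033, -0.0095], [0, 0, 0], 1],
    [[0.0044, 0.0033, -0.0095], [0, 0, 0], 1],
    [[0, 0, 0], [0, 0, 0], 1],
    [[0, 0, 0], [0, 0, 0], 1],
    [[0, 0, 0], [0, 0, 0], 1],
    [[0, 0, 0], [0, 0, 0], 1]
  ]
}}

```text
time_s: 8.7
eef_pos: [494.9, 197.4, 158.5]
eef_rot: [180.0, -30.0, 36.5]
wrist_force: [0.0, 0.3, -1.4]
width: 29.6
```

Emit:
{"api": "send_rows", "payload": {
  "motion": [
    [[0.0012, 0.0009, -0.0026], [0, 0, 0], 1],
    [[0.0012, 0.0009, -0.0026], [0, 0, 0], 1],
    [[0.0012, 0.0009, -0.0026], [0, 0, 0], 1],
    [[0, 0, 0], [0, 0, 0], 1],
    [[0, 0, 0], [0, 0, 0], 1],
    [[0, 0, 0], [0, 0, 0], 1]
  ]
}}

```text
time_s: 9.3
eef_pos: [498.4, 199.9, 150.2]
eef_rot: [180.0, -30.0, 36.5]
wrist_force: [-0.2, -1.5, 0.9]
width: 29.8
```

Run:
```python
from h import *
s=observe();print(s["time_s"],s["eef_pos"],s["eef_rot"],s["wrist_force"])
c=camera("side")
cv2.imwrite("pics/s6.png",cv2.resize(c["pixels"][150:250,205:305,::-1],(600,600),interpolation=cv2.INTER_CUBIC))
```

```text
9.3 [498.41958556 199.94673675 150.24526657] [179.98532351 -30.01522576  36.48910432] [-0.16943317 -1.45743627  0.89720188]
```

View pics/s6.png

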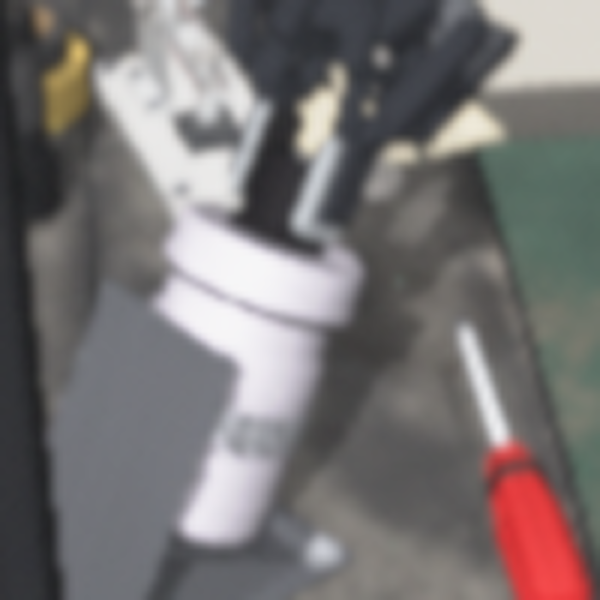

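The skirt is around the mouth and just above the rubber ring, with almost no force. Pressing on.

Emit:
{"api": "send_rows", "payload": {
  "motion": [
    [[0.0012, 0.0009, -0.0026], [0, 0, 0], 1],
    [[0.0012, 0.0009, -0.0026], [0, 0, 0], 1],
    [[0, 0, 0], [0, 0, 0], 1],
    [[0, 0, 0], [0, 0, 0], 1]
  ],
  "squeeze": 110
}}

```text
time_s: 9.75
eef_pos: [501.1, 201.9, 145.5]
eef_rot: [180.0, -30.1, 36.5]
wrist_force: [-0.4, -2.1, 1.8]
width: 29.1
```

Emit:
{"api": "send_rows", "payload": {
  "motion": [
    [[0.0012, 0.0009, -0.0026], [0, 0, 0], 1],
    [[0.0012, 0.0009, -0.0026], [0, 0, 0], 1],
    [[0, 0, 0], [0, 0, 0], 1],
    [[0, 0, 0], [0, 0, 0], 1]
  ]
}}

```text
time_s: 10.15
eef_pos: [503.3, 203.7, 139.6]
eef_rot: [180.0, -30.0, 36.5]
wrist_force: [3.0, 0.5, -1.4]
width: 29.1
```

Emit:
{"api": "send_rows", "payload": {
  "motion": [
    [[0.0008, 0.0006, -0.0017], [0, 0, 0], 1],
    [[0, 0, 0], [0, 0, 0], 1],
    [[0, 0, 0], [0, 0, 0], 1]
  ]
}}

```text
time_s: 10.45
eef_pos: [503.5, 203.8, 139.5]
eef_rot: [-180.0, -29.9, 36.6]
wrist_force: [-17.4, -13.2, 19.2]
width: 28.7
```

Emit:
{"api": "send_rows", "payload": {
  "motion": [
    [[0.0008, 0.0006, -0.0017], [0, 0, 0], 1],
    [[0, 0, 0], [0, 0, 0], 1],
    [[0, 0, 0], [0, 0, 0], 1]
  ]
}}

```text
time_s: 10.75
eef_pos: [503.6, 203.9, 139.4]
eef_rot: [-180.0, -29.8, 36.7]
wrist_force: [-37.4, -25.8, 40.0]
width: 29.3
```

Hard stop with about 57 N axial and no further travel, so the lid looks seated. I'll relieve the load, then check.

Emit:
{"api": "send_rows", "payload": {
  "motion": [
    [[-0.0008, -0.0006, 0.0017], [0, 0, 0], 1],
    [[-0.0004, -0.0003, 0.0009], [0, 0, 0], 1],
    [[0, 0, 0], [0, 0, 0], 1],
    [[0, 0, 0], [0, 0, 0], 1]
  ]
}}

```text
time_s: 11.15
eef_pos: [503.4, 203.8, 139.5]
eef_rot: [-180.0, -30.0, 36.5]
wrist_force: [-8.0, -7.2, 9.7]
width: 28.9
```

```bash
cat > chk.py <<'E'
from fit import *
import sys
ya,ti=np.radians(36.5),np.radians(30)
a=axis(ya,ti);xc=np.array([np.cos(ti)*np.cos(ya),np.cos(ti)*np.sin(ya),np.sin(ti)]);yc=np.cross(a,xc)
s=observe();print(s["time_s"],s["eef_pos"],s["wrist_force"],s["width"])
C=np.array([516.4,213.2,110.5])
for n in("wrist","top","side"):
    c=camera(n);A=cloud(c).reshape(-1,3);A=A[np.isfinite(A).all(1)]
    p=np.r_[C,ya,ti];h,r=hr(A,p);P=A[(abs(h-3)<6)&(r>22)&(r<36)]
    if len(P)<30: print(n,"few");continue
    for _ in range(6):
        q=P.mean(0);v=np.linalg.svd(P-q,full_matrices=False)[2][2];v*=np.sign(v[2]);P=P[abs((P-q)@v)<1.3]
    X=A-C;k=(abs(h-3)<3)&(r<42)&(r>20);E=X[k];
    print(n,len(P),"plate h (3=home)",np.round((q-C)@v,2),"angle",np.degrees(np.arccos(v@a)).round(2),"comp",np.degrees([v@xc,v@yc]).round(2),"centre from hull",np.round(cv2.minEnclosingCircle(np.c_[E@xc,E@yc].astype(np.float32)),1) if 0 else cv2.minEnclosingCircle(np.c_[E@xc,E@yc].astype(np.float32)))
    if len(sys.argv)>1 and n=="side": cv2.imwrite("pics/%s.png"%sys.argv[1],cv2.resize(c["pixels"][150:250,205:305,::-1],(600,600),interpolation=cv2.INTER_CUBIC))
E
python3 chk.py s7
```

```text
11.15 [503.39459403 203.77491789 139.49866608] [-8.02490524 -7.15750244  9.66355709] 28.86068034759633
wrist 3175 plate h (3=home) 3.08 angle 0.11 comp [ 0.1  -0.05] centre from hull ((0.21971209347248077, 0.07106548547744751), 36.684967041015625)
top 124 plate h (3=home) 2.89 angle 1.57 comp [ 1.47 -0.53] centre from hull ((2.5144760608673096, -0.586114764213562), 36.21575927734375)
side 85 plate h (3=home) 2.54 angle 0.58 comp [0.52 0.26] centre from hull ((2.4153406620025635, 2.13948917388916), 36.607208251953125)
```

Seated: the wrist depth gives the plate 3.08 mm above the rim plane (3 mm is home) and 0.1° of tilt. Releasing and backing off along the axis.

Emit:
{"api": "send_rows", "payload": {
  "motion": [
    [[-0.0003, -0.0002, 0.0006], [0, 0, 0], 1],
    [[0, 0, 0], [0, 0, 0], 0],
    [[0, 0, 0], [0, 0, 0], -0.5],
    [[0, 0, 0], [0, 0, 0], -1],
    [[0, 0, 0], [0, 0, 0], -1],
    [[0, 0, 0], [0, 0, 0], -1],
    [[0, 0, 0], [0, 0, 0], -1]
  ]
}}

```text
time_s: 12.0
eef_pos: [503.1, 203.8, 139.4]
eef_rot: [-180.0, -30.0, 36.5]
wrist_force: [0.0, -0.2, 0.3]
width: 85.6
```

Emit:
{"api": "send_rows", "payload": {
  "motion": [
    [[-0.004, -0.003, 0.0087], [0, 0, 0], -1],
    [[-0.008, -0.006, 0.0173], [0, 0, 0], -1],
    [[-0.012, -0.009, 0.026], [0, 0, 0], -1],
    [[-0.012, -0.009, 0.026], [0, 0, 0], -1],
    [[0, 0, 0], [0, 0, 0], -1],
    [[0, 0, 0], [0, 0, 0], -1],
    [[0, 0, 0], [0, 0, 0], -1],
    [[0, 0, 0], [0, 0, 0], -1]
  ]
}}

```text
time_s: 12.8
eef_pos: [466.6, 176.8, 215.9]
eef_rot: [-179.9, -29.9, 36.5]
wrist_force: [0.2, -0.3, -0.2]
width: 85.3
```

```bash
python3 chk.py s8; python3 -c "
from h import *
c=camera('top');[print(l,[(np.round(d['position']),round(d['score'],2)) for d in spot_in(l,c)][:1]) for l in('wide_lid','driver_red','spanner_13','tyre_crayon')]"
```

```text
12.8 [466.58677767 176.78742486 215.85839406] [ 0.24824704 -0.32185218 -0.17643171] 85.27531493678306
wrist 2330 plate h (3=home) 3.51 angle 0.02 comp [ 0.01 -0.01] centre from hull ((-0.2473105639219284, 0.09242036938667297), 36.89094543457031)
top 266 plate h (3=home) 2.99 angle 0.24 comp [-0.22  0.1 ] centre from hull ((1.2355445623397827, 0.18816976249217987), 37.02938461303711)
side 74 plate h (3=home) 2.98 angle 0.65 comp [0.44 0.49] centre from hull ((1.9304349422454834, 1.3949674367904663), 37.2937126159668)
wide_lid [(array([483., 415.,  22.]), 0.6)]
driver_red [(array([422., 268.,  26.]), 0.55)]
spanner_13 [(array([ 433., -128.,    3.]), 0.57)]
tyre_crayon [(array([568., 449.,  13.]), 0.5)]
```

View pics/s8.png

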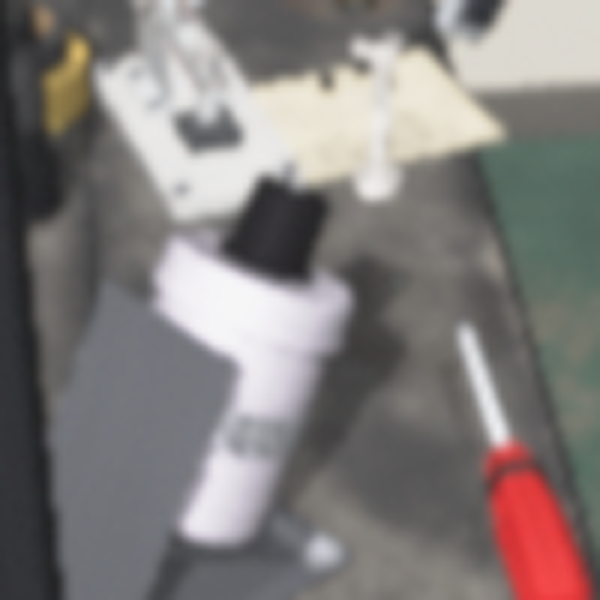

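The lid is home and square, the ring is covered, and the gripper is clear. Handing in.

```bash
python3 -c "
from rig import *
print(close_job())"
```

```text
the job is handed in; nothing more can be done
None
```

The smaller lid is on the canister, pressed down to a hard stop and released. I handed the job in at about 13 s of the 38 s allowed; the hand-in reports no verdict.

**How it went:** I gripped the lid by its knob and lined it up with the canister's axis (yaw 36.5°, tilt 30°, taken from the depth images). I pressed until travel stopped at about 57 N along the axis, then eased off, opened the gripper and backed away along the axis.

**Seating:** after release, the top of the lid plate measured 3.0 to 3.5 mm above the rim plane, against 3 mm when fully home. Tilt was 0.02 to 0.65°.

**Centring:** the lid measured 0.3 mm (wrist), 1.2 mm (top) and 2.4 mm (side) off centre. The cameras disagree, but all are within the 5 mm limit. The side view shows the lid square and the rubber ring covered.

**Checks that were unclear:**
- **Ring resistance:** I did not see the 10 to 20 N ring resistance as a separate step in the sampled forces, only the hard stop at the end.
- **Tools:** the network's positions for the driver and the spanner differ from the first top picture by about 22 and 24 mm. It was that inconsistent between cameras before any move, and the arm stayed clear of both. The wide lid read within 3 mm of its start. The crayon was missed in the first top picture; it now reads within about 5 mm of the first side picture.

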